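# Load the check standard in a colorimeter and hold its filter selector on the third click

### The arm

A 6-joint arm with a two-finger parallel gripper is mounted at the origin on the work surface. World frame = base frame: x ahead of the robot, y to its left, z up, the work surface at z = 0. Lengths are in m, angles in rad, forces in N, time in s.
With the tool pointing down it reaches from about 0.3 to 0.775 m from the base axis. Payload 14.6 kg.
Tool frame: the origin (TCP) lies between the finger pads; the fingertips stand 19 mm ahead of it and the grasp point (between the pads) is the TCP (ctrl.finger_overhang is the distance from the TCP to the fingertips, in m); z points along the fingers, y is the direction in which the jaws open and shut (so a half turn about z gives the same grasp; the last joint's range is limited). The gripper opens to 94 mm and grips with 3 to 60 N. Pads are 16 mm wide; open, the fingers measure 119 mm over their backs; the gripper's body (75 mm by 177 mm) begins 78 mm behind the grasp point.
Start: joints at [-1.191, 0.3, 1.521, -0, 1.321, -0.067], TCP at [0.238, -0.496, 0.224] pointing down, gripper open.
Joint ranges: [-3.03, 3.03], [-0.79, 2.21], [0.23, 2.52], [-1.04, 4.18], [0, 3.07], [-2.55, 2.55]. Speed limits (rad/s): [2.22, 2.22, 2.57, 3.14, 3.14, 3.14].

### API

Orientations are given as [roll, pitch, yaw] about the fixed x, y, z axes, in that order (R = Rz(yaw) Ry(pitch) Rx(roll)).
In Python, from station import ctrl gives the robot as it stands.
- The arm moves only by the tool send_rows, never from a script. Its argument "series" is a list of rows, each a list of 7 numbers: the turn, a rotation vector about the tool's x, y, z in degrees, then the shift along the tool's x, y, z in m, then the gripper's target within -1 to 1 (fully open at 1, half-way at 0, shut at -1). A call has 1 to 8 rows; each row is the pose to reach, as a shift and turn from the pose commanded when the call began, along the tool's axes at that moment; what a row does not reach only later rows make up. A row lasts 1/10 s, in which the tool goes at most 50 mm and 8.59 degrees, less where a joint would pass 70% of its speed; a pose out of reach is approached as far as the arm can. A call with a gripper value outside its range is refused whole. The fingers move at their own pace and stop on an object; "force" is the grip in N (left out, the last holds). Time passes only in rows, so rows that repeat a pose let the fingers close. It gives the time, the measured TCP pose, the force and the opening at its end, in the units of the state.
- ctrl.get_obs(): the state, without advancing time (a new reading comes with each control period).
- ctrl.camera(name): name is "scene" or "top"; returns a dict with "pixels" (480x640x3 uint8, red, green, blue), "z_map" (480x640 float32, m along the optical axis (not along the pixel's ray), 0 where there is no reading), "fov_y" (degrees; the focal length in pixels is half the picture's height over the tangent of half this angle, whatever the lens; pixels are square), "cx", "cy" (the principal point, pixels), "R" (3x3) and "t" (3): a world point X has camera coordinates R X + t. Camera axes: x right, y down, z forward; pixel columns grow to the right and rows downward; lengths in m; the calibration is good to about 2 mm. A picture is of the moment at which its call begins.
- ctrl.hand_in(): hands the job in, once; it reports no verdict.
The state is a dict: "time_s": time; "qpos": joint angles; "joint_vel": joint speeds; "tau": joint torques, N m; "ee_pos": TCP position; "eef_rot": TCP orientation; "force": force on the tool from outside, world axes, zero at the start; "moment": the same for the moment, N m; "grip_width": finger opening in m.
Only numpy, scipy, OpenCV 4.12 (cv2) and the standard library are available. Lean on these libraries where they do the work, as an engineer would, in place of code of your own. Each camera call takes 0.05 s, during which the arm holds its last target.

### The job

Take the check standard (the plug with the broad knurled black cap) out of the wooden tube block and lower it by hand into the round sample well of the colorimeter until its cap sits fully home on the well's collar, then let go of it. Then take the pointer knob of the filter selector and set it to the third click clockwise from its anticlockwise end stop (it may have been left a click or two on already), and finish still gripping the knob there so that it cannot slip while the reading settles. Leave the other things on the table as they are.

Things in the scene. Friction and masses are not known exactly. Their poses are not given: they have to be found in the camera images.
- colorimeter: bench colorimeter, a white housing fixed to the table, 212 mm wide (y), 194 mm deep (x from -99 to +95 mm); origin on the table, x from front to back, z up. Its flat grey deck, 70 mm above the table, begins at x = -47 mm; before it the display panel slopes down to the front. On the deck are the sample well's collar (left, +y) and the selector knob (right), 108 mm apart.
- well (a point): centre of the mouth of the sample well, on top of its square black collar (36 x 36 mm, 8 mm above the deck, so 78 mm above the table). The bore is round, vertical, 13.6 mm wide and 50 mm deep with a 1.5 mm chamfer at the mouth; z up.
- standard_grip (a point): the check standard, a 60 g plug 80 mm tall: an aluminium stem 12 mm thick and 40 mm long with a chamfered foot, above it a knurled black cap 20 mm in diameter and 40 mm tall, to be gripped. This point is on its axis, 23 mm above the cap's underside (63 above the foot, 17 below the top); z up. It starts upright in a hole of the tube block, the cap's underside on the block.
- standard_shoulder (a point): same plug: the centre of the cap's underside, on its axis (40 mm above the foot). When fully home it lies on the collar, at point well.
- selector_grip (a point): the filter selector's knob on the colorimeter deck: a round skirt 45 mm wide and 8 mm high with a bar grip across it, 41 mm long, 12 mm thick, reaching 40 mm above the deck, a white line on its pointing end. This point is on the vertical turning axis, 31 mm above the deck, and turns with the knob: x along the bar towards the pointing end, z up.
- selector (a joint): angle of the filter selector in rad, growing clockwise seen from above. 0 is the anticlockwise end stop; a click every 24 degrees (0.419), a tick on the deck at each, up to the sixth (2.513, end stop). The third is at 1.257, the pointer looking straight to the back. A sprung ball drops into each stop: about 0.1 N m takes the knob over to the next. It starts at the end stop, first or second click.
- rack: tube block of light wood fixed to the table, 172 mm long (its y), 52 mm wide (its x), 55 mm high, origin under its middle. Four holes in a row along y at -63, -21, +21 and +63 mm, 14 mm wide and 47 mm deep. The check standard and two stoppered tubes stand in three of them.
- tube_a: empty glass tube with cork stopper hanging in the tube block by its 16 mm lip, its top 20 mm above the block; a bystander. Origin at its foot, 15 mm above the table.
- tube_b: second such tube, a bystander.
- wash_bottle: wash bottle with bent spout, 68 mm in diameter, 210 mm tall, origin under it; a bystander.
- jar: amber jar, 110 mm in diameter, 165 mm tall, origin under it; a bystander.
- beaker: glass beaker of pipettes, 74 mm in diameter, 145 mm tall, origin under it; a bystander.
- petri_dish: Petri dish, 92 mm in diameter, 18 mm high, origin under it; a bystander.
- slide_box: slide box, 60 x 86 x 34 mm, origin under it; a bystander.
- forceps: steel forceps lying flat, 117 mm long, 8 mm high, origin under the middle; a bystander.

How it is judged:
On the way, in this order (a step that is already met when the one before it is completed fails the run):
1. the check standard is lowered by hand, not dropped: still in the fingers it stands in the well with its cap within 6 mm of the collar (z of standard_shoulder in the frame of well between -0.003 and 0.006 m and horizontal distance between standard_shoulder and well below 0.003 m and angle between the z axis of standard_shoulder and the z axis of well, either way round below 0.07 rad and contact force between the fingers and standard above 0.5 N), for 0.1 s.
2. the standard, let go, stays home, and the gripped selector knob stands on the third click (z of standard_shoulder in the frame of well between -0.003 and 0.0025 m and horizontal distance between standard_shoulder and well below 0.003 m and angle between the z axis of standard_shoulder and the z axis of well, either way round below 0.07 rad and value of joint selector between 1.117 and 1.397 rad and contact force between the fingers and selector above 3 N and contact force between the fingers and standard below 0.1 N), for 0.3 s.
At the end, for the whole second after the job is handed in: The check standard is fully home in the sample well (cap's underside within 2.5 mm of the collar, within 3 mm of the axis, upright within 4 degrees) and untouched; the selector stands still within 8 degrees (0.14 rad) of its third click, with the fingers still holding the knob (over 3 N) (all of step 2 and velocity of joint selector between -0.1 and 0.1 rad/s and contact force between the arm and standard below 0.1 N); the arm keeps its last pose, push and grip.
It fails at once if a tube is pulled or knocked out of the block, or another bystander is shifted by more than 4 cm or tipped over (distance of any of tube_a, tube_b from where it was at the start of the episode above 0.02 m or distance of any of wash_bottle, jar, beaker, petri_dish, slide_box, forceps from where it was at the start of the episode above 0.04 m or angle between any of tube_a, tube_b, wash_bottle, jar, beaker, petri_dish, slide_box, forceps's own z axis and vertical above 0.5 rad).
It also fails if it takes over 54 s, if anything falls off the work surface, if the arm or the gripper's body presses on something with over 40 N, if the wrist force passes 120 N, or if a joint passes its speed limit or range.

## Working session

There is one attempt and no reset: what is moved stays moved. The work goes in short steps, Python scripts to look and compute and a tool call to move; the robot and the scene stay as the last step left them, time stands still between calls to the robot, and variables do not carry over. Pictures are saved under pics/ and viewed, and the job is handed in when it is done.

Besides the shell and the picture viewer there is one more tool, called after "Call:" by a JSON object that holds its "fn" and its "kwargs", one argument or row to a line. send_rows: Moves the arm, as the interface text tells. Its arguments: {"type":"object","properties":{"series":{"type":"array"},"force":{"type":"number"}},"required":["series"]}

```bash
ls; mkdir -p pics; python3 - <<'E'
from station import ctrl
import cv2,numpy as np,pickle
print(ctrl.get_obs(), ctrl.finger_overhang)
for n in("scene","top"):
    c=ctrl.camera(n); pickle.dump(c,open(n+"0.pkl","wb"))
    cv2.imwrite(f"pics/{n}0.png",c["pixels"][:,:,::-1]); print(n,c["fov_y"],c["cx"],c["cy"],c["R"],c["t"])
E
```

```text
pics
{'time_s': 0.0, 'qpos': array([-1.19061893e+00,  3.00445480e-01,  1.52157555e+00,  7.98682653e-06,
        1.32071152e+00, -6.65885962e-02]), 'joint_vel': array([ 0.00040074, -0.00283246, -0.00239704,  0.0012652 , -0.00044215,
        0.00017491]), 'tau': array([ 6.79609893e-04, -5.31806552e+01, -3.52736378e+01,  7.09151826e-02,
        2.43266195e-02, -1.25912952e-04]), 'ee_pos': array([ 0.23754301, -0.49578967,  0.22390272]), 'eef_rot': array([-3.14045580e+00, -8.35671109e-05,  4.46763964e-01]), 'force': array([ 0.04791134,  0.75455046, -0.01450291]), 'moment': array([0.01202807, 0.00908562, 0.01354027]), 'grip_width': 0.09392865023937169} 0.019
scene 57.71683511816986 314.437582353679 242.2041893609774 [[ 0.67746611  0.73533185  0.01807578]
 [ 0.58531462 -0.52404561 -0.61869459]
 [-0.4454733   0.42972464 -0.78542362]] [-0.3428344  -0.29918153  1.33078901]
top 50.60447963527797 327.35479031854413 235.2946171637185 [[-0.10299525 -0.99466712  0.00541281]
 [-0.97402775  0.09975192 -0.20327196]
 [ 0.201648   -0.02620827 -0.97910735]] [-0.02408613  0.59671682  0.91544065]
```

View pics/scene0.png

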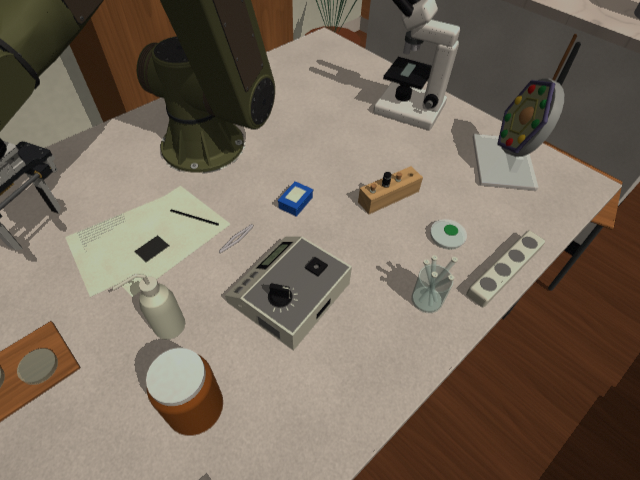

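View pics/top0.png

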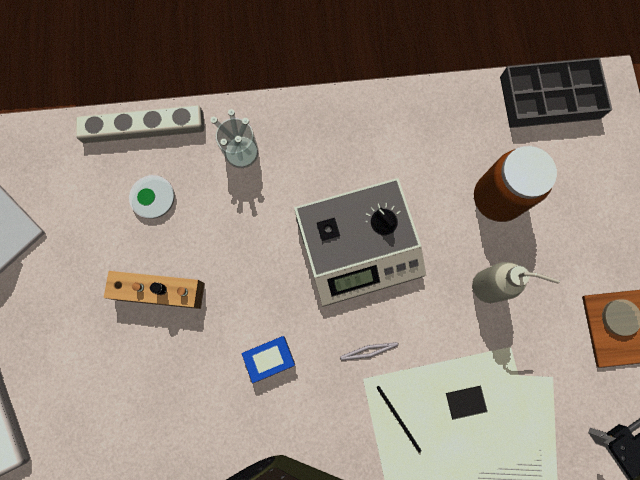

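The overview shows the colorimeter at about (360,240) in top, the rack at about (155,290) with the standard at (157,288), and the knob at (384,221). I'll enlarge these next.

```bash
python3 - <<'E'
import cv2,pickle
def crop(n,x,y,w,h,s,o):
    im=pickle.load(open(n+"0.pkl","rb"))["pixels"][y:y+h,x:x+w,::-1]
    cv2.imwrite("pics/"+o,cv2.resize(im,None,fx=s,fy=s,interpolation=cv2.INTER_CUBIC))
crop("top",95,255,120,70,6,"c1.png")
crop("top",285,170,150,140,4,"c2.png")
crop("scene",340,155,100,70,7,"c3.png")
crop("scene",220,225,140,120,5,"c4.png")
E
```

```text
(no output)
```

View pics/c1.png

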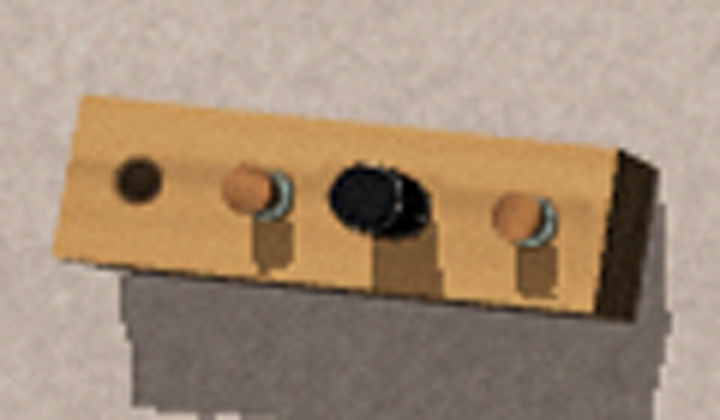

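View pics/c2.png

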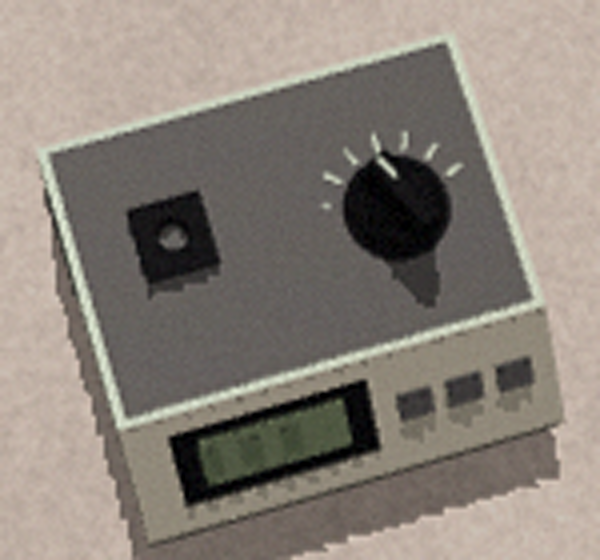

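View pics/c3.png

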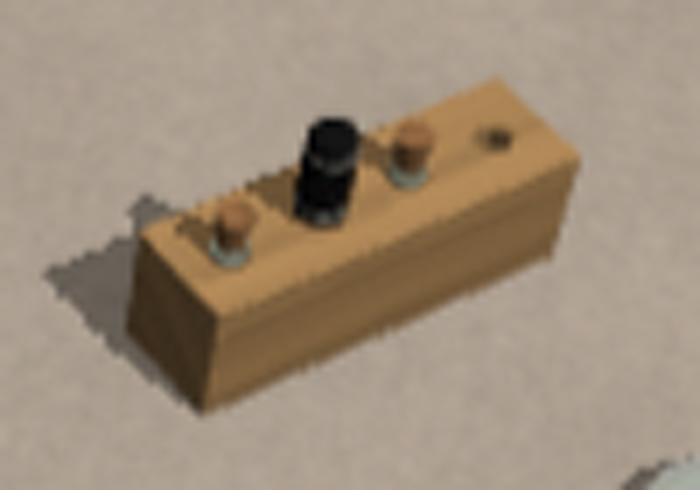

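View pics/c4.png

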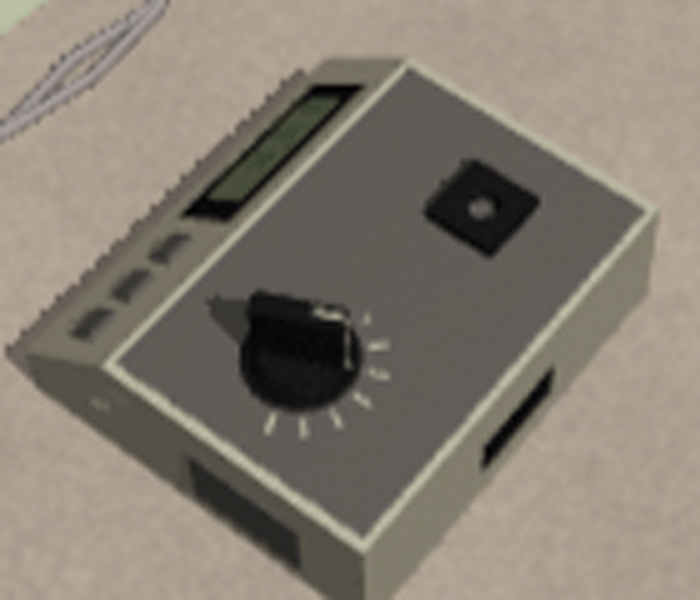

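```bash
cat > h.py <<'E'
import numpy as np,pickle
from scipy.optimize import least_squares
def fpx(c): return 240/np.tan(np.radians(c["fov_y"]/2))
def proj(c,X):
    X=np.atleast_2d(X); p=X@np.array(c["R"]).T+c["t"]; f=fpx(c)
    return np.c_[c["cx"]+f*p[:,0]/p[:,2], c["cy"]+f*p[:,1]/p[:,2]]
def ray(c,uv,z):
    d=np.array([(uv[0]-c["cx"])/fpx(c),(uv[1]-c["cy"])/fpx(c),1]); R=np.array(c["R"])
    o=-R.T@c["t"]; w=R.T@d; return o+w*(z-o[2])/w[2]
def cr(L,x,y,s): return (np.array(L,float)+.5)/s-.5+[x,y]
def Rz(a): return np.array([[np.cos(a),-np.sin(a),0],[np.sin(a),np.cos(a),0],[0,0,1]])
def fit(obs,x0):
    def r(p): return np.concatenate([(proj(c,L@Rz(p[2]).T+[p[0],p[1],0])-uv).ravel() for c,L,uv in obs])
    s=least_squares(r,x0); return s.x, np.round(r(s.x).reshape(-1,2),1)
E
cat > m.py <<'E'
from h import *
T=pickle.load(open("top0.pkl","rb"));S=pickle.load(open("scene0.pkl","rb"))
# colorimeter BL BR FR FL well
Lc=np.array([[.095,.106,.07],[.095,-.106,.07],[-.047,-.106,.07],[-.047,.106,.07]])
ut=cr([(45,152),(449,40),(540,302),(122,422)],285,170,4); us=cr([(655,210),(365,547),(108,368),(407,62)],220,225,5)
for o in ([(T,Lc,ut)],[(S,Lc,us)],[(T,Lc,ut),(S,Lc,us)]):
    p,r=fit(o,[.55,0,.2]);print("col",p.round(4),r.tolist())
pc=p
wt=ray(T,cr([(173,237)],285,170,4)[0],.078);ws=ray(S,cr([(482,208)],220,225,5)[0],.078);print("well",wt,ws)
for w in (wt,ws): print(" local",(Rz(-pc[2])@(w-[pc[0],pc[1],0])).round(4))
# ticks
tk=np.array([ray(T,u,.07) for u in cr([(326,206),(331,178),(350,157),(377,140),(405,138),(432,152),(454,169)],285,170,4)])
s=least_squares(lambda q:np.hypot(tk[:,0]-q[0],tk[:,1]-q[1])-q[2],[tk[:,0].mean()-.03,tk[:,1].mean(),.03]).x
print("knob by ticks",s, "local",(Rz(-pc[2])@(np.array([s[0],s[1],0])-[pc[0],pc[1],0])).round(4))
print("tick ang",np.degrees(np.arctan2(tk[:,1]-s[1],tk[:,0]-s[0])-pc[2]).round(1))
for u in ((378,155),(395,175)): print("line",ray(T,cr([u],285,170,4)[0],.11))
Lr=np.array([[.026,.086,.055],[.026,-.086,.055],[-.026,-.086,.055],[-.026,.086,.055]])
rt=cr([(85,95),(618,150),(597,313),(55,258)],95,255,6); rs=cr([(580,160),(218,317),(140,232),(497,78)],340,155,7)
for o in ([(T,Lr,rt)],[(S,Lr,rs)],[(T,Lr,rt),(S,Lr,rs)]):
    p,r=fit(o,[.45,.3,0]);print("rack",p.round(4),r.tolist())
for y in(-.063,-.021,.021,.063): print(y,(Rz(p[2])@[0,y,0]+[p[0],p[1],0]).round(4))
print("cap top T",ray(T,cr([(362,199)],95,255,6)[0],.095),"S",ray(S,cr([(334,132)],340,155,7)[0],.095))
print("hole",ray(T,cr([(138,180)],95,255,6)[0],.055),ray(S,cr([(496,139)],340,155,7)[0],.055))
E
python3 m.py
```

```text
col [ 0.5776 -0.1476  0.1808] [[-2.1, -1.0], [1.5, -2.2], [1.7, 0.9], [-1.1, 1.9]]
col [ 0.5801 -0.1466  0.1897] [[1.0, -0.8], [0.3, 1.3], [-1.3, -0.1], [0.2, -1.1]]
col [ 0.5787 -0.1471  0.1849] [[-2.5, -1.2], [0.9, -2.9], [1.4, 0.1], [-1.2, 1.6], [0.4, -0.8], [-0.8, 1.0], [-2.1, -0.6], [-0.1, -1.3]]
well [ 0.59994335 -0.08690479  0.078     ] [ 0.60501277 -0.08839521  0.078     ]
 local [0.032  0.0553 0.078 ]
 local [0.0367 0.0529 0.078 ]
knob by ticks [ 0.60574097 -0.19506523  0.03355766] local [ 0.0178 -0.0521  0.    ]
tick ang [ 73.2  49.1  24.9  -2.2 -25.1 -50.2 -73.4]
line [ 0.6218729  -0.18417239  0.11      ]
line [ 0.61162648 -0.19079575  0.11      ]
rack [ 0.5242  0.2573 -0.203 ] [[-0.1, -0.0], [0.5, -0.2], [-0.1, 0.1], [-0.3, 0.1]]
rack [ 0.5274  0.2586 -0.2078] [[0.2, -0.3], [0.0, 0.2], [-0.3, -0.1], [0.0, 0.1]]
rack [ 0.5252  0.2579 -0.2043] [[-0.4, -0.6], [0.2, -0.6], [-0.5, -0.4], [-0.6, -0.5], [-0.6, -0.7], [-0.7, -0.1], [-1.0, -0.3], [-0.8, -0.2]]
-0.063 [0.5124 0.1962 0.    ]
-0.021 [0.521  0.2373 0.    ]
0.021 [0.5295 0.2784 0.    ]
0.063 [0.538  0.3196 0.    ]
cap top T [0.51938077 0.23701051 0.095     ] S [0.52189756 0.23932911 0.095     ]
hole [0.5380503  0.31987871 0.055     ] [0.5416528  0.32079513 0.055     ]
```

```bash
python3 - <<'E'
import cv2,pickle
def crop(n,x,y,w,h,s,o):
    im=pickle.load(open(n+"0.pkl","rb"))["pixels"][y:y+h,x:x+w,::-1]
    im=cv2.convertScaleAbs(cv2.resize(im,None,fx=s,fy=s,interpolation=cv2.INTER_CUBIC),alpha=2.2,beta=10)
    return im
import numpy as np
a=crop("top",310,212,36,36,11,"");b=crop("scene",300,250,36,36,11,"")
cv2.imwrite("pics/d1.png",np.hstack([a,b]))
a=crop("top",360,195,45,45,8.8,"");b=crop("scene",260,275,45,45,8.8,"")
cv2.imwrite("pics/d2.png",np.hstack([a,b]))
E
```

```text
(no output)
```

View pics/d1.png

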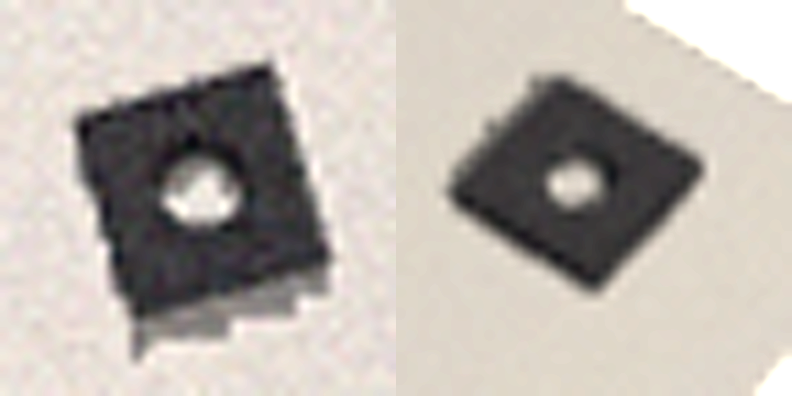

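View pics/d2.png

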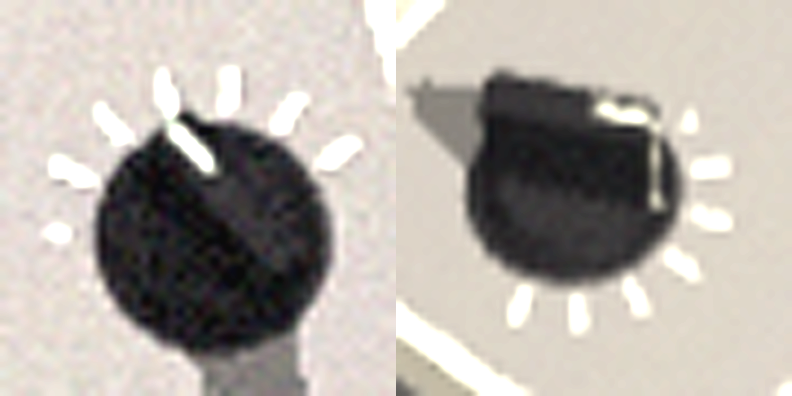

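```bash
cat > go.py <<'E'
import sys,numpy as np
from scipy.spatial.transform import Rotation as Ro
from station import ctrl
# usage: go.py x y z yaw -> shift/turn in tool axes from the measured pose
o=ctrl.get_obs(); R=Ro.from_euler('xyz',o["eef_rot"])
print("t",round(o["time_s"],2),"pos",o["ee_pos"].round(4),"rot",o["eef_rot"].round(4),"F",o["force"].round(1),"w",round(o["grip_width"],4))
if len(sys.argv)>4:
    x,y,z,w=map(float,sys.argv[1:5])
    print("turn",np.degrees((R.inv()*Ro.from_euler('xyz',[np.pi,0,w])).as_rotvec()).round(2),"shift",R.inv().apply(np.array([x,y,z])-o["ee_pos"]).round(4))
E
cat > fitc.py <<'E'
from h import *
import cv2
T=pickle.load(open("top0.pkl","rb"));S=pickle.load(open("scene0.pkl","rb"))
for c in(T,S): print("cam at",(-np.array(c["R"]).T@c["t"]).round(3))
B=np.array([[a,b,z] for a in(-.018,.018) for b in(-.018,.018) for z in(.07,.078)])
def mk(c,x,y,w,h):
    g=c["pixels"][y:y+h,x:x+w].astype(float).mean(2); return np.clip((75-g)/45,0,1)
A={0:(T,310,212,36,36),1:(S,300,250,36,36)}
def ren(c,x,y,w,h,P,k=8):
    uv=(proj(c,P)-[x,y]+.5)*k-.5
    m=np.zeros((h*k,w*k),np.uint8); cv2.fillConvexPoly(m,cv2.convexHull(np.round(uv).astype(np.int32)),255)
    return cv2.resize(m,(w,h),interpolation=cv2.INTER_AREA)/255.
from scipy.optimize import minimize
for ids in((0,),(1,),(0,1)):
    M={}
    for i in ids:
        m=mk(*A[i]); u=(m>.4).astype(np.uint8); u=cv2.morphologyEx(u,cv2.MORPH_CLOSE,np.ones((9,9))); M[i]=np.where(u&(m<.4),1,m)
    f=lambda p:sum(((ren(*A[i],B@Rz(p[2]).T+[p[0],p[1],0])-M[i])**2).sum() for i in ids)
    r=minimize(f,[.602,-.0875,.185],method="Nelder-Mead",options=dict(initial_simplex=[[.602,-.0875,.185],[.606,-.0875,.185],[.602,-.083,.185],[.602,-.0875,.25]]))
    print(ids,r.x.round(4),r.fun)
E
python3 fitc.py; python3 go.py .521 .238 .35 1.367
```

```text
cam at [ 0.394 -0.059  1.018]
cam at [ 1.    -0.477  0.866]
(0,) [ 0.6002 -0.0869  0.2052] 17.532615470782844
(1,) [ 0.6023 -0.0864  0.1804] 4.161166692772486
(0, 1) [ 0.601  -0.0868  0.1945] 33.144114941546704
t 0.1 pos [ 0.2376 -0.4958  0.224 ] rot [-3.1406e+00 -1.0000e-04  4.4680e-01] F [ 0.3 -1.   0.7] w 0.0937
turn [-5.000e-02 -3.000e-02 -5.272e+01] shift [ 0.5727 -0.5395 -0.1255]
```

Call:
{"fn": "send_rows", "kwargs": {
  "series": [
    [0,0,0,0,0,-0.04,1],
    [0,0,-4,0.02,-0.02,-0.08,1],
    [0,0,-8,0.05,-0.045,-0.12,1],
    [0,0,-14,0.085,-0.078,-0.126,1],
    [0,0,-20,0.12,-0.11,-0.126,1],
    [0,0,-26,0.155,-0.145,-0.126,1],
    [0,0,-32,0.19,-0.178,-0.126,1],
    [0,0,-38,0.225,-0.21,-0.126,1]
  ]
}}

```text
time_s: 0.9
ee_pos: [0.3499, -0.2075, 0.3504]
eef_rot: [3.141, -0.0, 1.114]
force: [1.0, -0.2, -0.2]
grip_width: 0.0943
```

```bash
python3 go.py .521 .238 .35 1.367
```

```text
t 0.9 pos [ 0.3499 -0.2075  0.3504] rot [ 3.1414 -0.      1.114 ] F [ 1.  -0.2 -0.2] w 0.0943
turn [ 1.00e-02 -0.00e+00 -1.45e+01] shift [ 4.752e-01 -4.290e-02  4.000e-04]
```

Call:
{"fn": "send_rows", "kwargs": {
  "series": [
    [0,0,-3,0.045,-0.004,0,1],
    [0,0,-6,0.09,-0.008,0,1],
    [0,0,-9,0.135,-0.012,0,1],
    [0,0,-12,0.18,-0.016,0,0.5],
    [0,0,-14.5,0.225,-0.02,0,0.2],
    [0,0,-14.5,0.27,-0.024,0,0],
    [0,0,-14.5,0.315,-0.028,0,0],
    [0,0,-14.5,0.36,-0.032,0,0]
  ]
}}

```text
time_s: 1.7
ee_pos: [0.4815, 0.1293, 0.3503]
eef_rot: [-3.141, 0.0, 1.363]
force: [0.4, 0.2, -0.6]
grip_width: 0.0574
```

```bash
python3 go.py .521 .238 .2 1.367
```

```text
t 1.7 pos [0.4815 0.1293 0.3503] rot [-3.1414e+00  1.0000e-04  1.3634e+00] F [ 0.4  0.2 -0.6] w 0.0574
turn [-0.01  0.01 -0.21] shift [0.1145 0.0163 0.1502]
```

Call:
{"fn": "send_rows", "kwargs": {
  "series": [
    [0,0,-0.2,0.04,0.005,0.02,0],
    [0,0,-0.2,0.08,0.011,0.06,0],
    [0,0,-0.2,0.11,0.0163,0.1,0],
    [0,0,-0.2,0.1145,0.0163,0.14,0],
    [0,0,-0.2,0.1145,0.0163,0.18,0],
    [0,0,-0.2,0.1145,0.0163,0.2,0],
    [0,0,-0.2,0.1145,0.0163,0.2,0]
  ]
}}

```text
time_s: 2.4
ee_pos: [0.5194, 0.2355, 0.1473]
eef_rot: [-3.137, 0.003, 1.367]
force: [-0.4, -0.1, 0.1]
grip_width: 0.0472
```

```bash
python3 go.py .521 .238 .078 1.367; cat > look.py <<'E'
import sys,cv2,numpy as np,pickle
from station import ctrl
# look.py tag  tx ty sx sy w h scale
tag=sys.argv[1]; tx,ty,sx,sy,w,h=map(int,sys.argv[2:8]); s=float(sys.argv[8]); L=[]
for n,x,y in(("top",tx,ty),("scene",sx,sy)):
    c=ctrl.camera(n); pickle.dump(c,open(n+tag+".pkl","wb"))
    L.append(cv2.convertScaleAbs(cv2.resize(c["pixels"][y:y+h,x:x+w,::-1],None,fx=s,fy=s,interpolation=cv2.INTER_CUBIC),alpha=1.6,beta=10))
cv2.imwrite(f"pics/{tag}.png",np.hstack(L))
E
python3 look.py e1 95 230 330 100 130 120 3
```

```text
t 2.4 pos [0.5194 0.2355 0.1473] rot [-3.1366  0.0032  1.3668] F [-0.4 -0.1  0.1] w 0.0472
turn [-0.29  0.18 -0.01] shift [0.003  0.0014 0.0692]
```

View pics/e1.png

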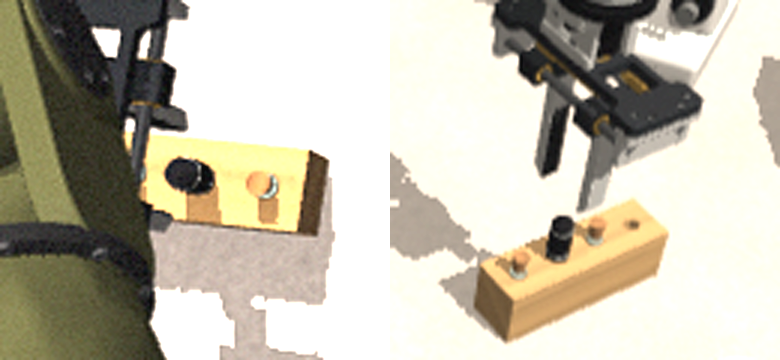

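Call:
{"fn": "send_rows", "kwargs": {
  "series": [
    [-0.15,0.1,0,0.003,0.0014,0.01,0],
    [-0.3,0.2,0,0.003,0.0014,0.03,0],
    [-0.3,0.2,0,0.003,0.0014,0.05,0],
    [-0.3,0.2,0,0.003,0.0014,0.065,0],
    [-0.3,0.2,0,0.003,0.0014,0.0685,0],
    [-0.3,0.2,0,0.003,0.0014,0.0685,0]
  ]
}}

```text
time_s: 3.1
ee_pos: [0.5229, 0.2387, 0.0821]
eef_rot: [3.136, -0.004, 1.367]
force: [0.2, 0.3, 0.2]
grip_width: 0.0473
```

```bash
python3 go.py .521 .238 .078 1.367; 
python3 look.py e2 95 230 330 100 130 120 3
```

```text
t 3.1 pos [0.5229 0.2387 0.0821] rot [ 3.1363 -0.0035  1.3665] F [0.2 0.3 0.2] w 0.0473
turn [ 0.3  -0.2  -0.03] shift [-0.0011 -0.0018  0.0041]
```

View pics/e2.png

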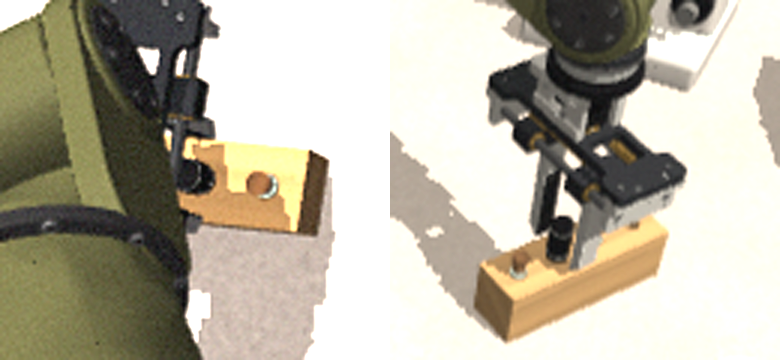

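```bash
python3 go.py .521 .238 .078 1.367
```

```text
t 3.2 pos [0.5233 0.2388 0.0829] rot [ 3.1351 -0.0043  1.3666] F [-0.9 -0.1 -0.8] w 0.0469
turn [ 0.37 -0.25 -0.02] shift [-0.0013 -0.0021  0.0049]
```

Call:
{"fn": "send_rows", "kwargs": {
  "series": [
    [0.37,-0.25,0,-0.0013,-0.002,0.0049,0],
    [0.37,-0.25,0,-0.0013,-0.002,0.0049,0],
    [0.37,-0.25,0,-0.0013,-0.002,0.0049,0]
  ]
}}

```text
time_s: 3.5
ee_pos: [0.5206, 0.2378, 0.0771]
eef_rot: [-3.14, 0.001, 1.367]
force: [0.2, 0.3, 0.4]
grip_width: 0.0471
```

```bash
python3 go.py .521 .238 .078 1.367
```

```text
t 3.5 pos [0.5206 0.2378 0.0771] rot [-3.1404e+00  8.0000e-04  1.3666e+00] F [0.2 0.3 0.4] w 0.0471
turn [-0.07  0.05 -0.03] shift [ 0.0003  0.0004 -0.0009]
```

Call:
{"fn": "send_rows", "kwargs": {
  "series": [
    [0,0,0,0,0,0,-1],
    [0,0,0,0,0,0,-1],
    [0,0,0,0,0,0,-1],
    [0,0,0,0,0,0,-1],
    [0,0,0,0,0,0,-1],
    [0,0,0,0,0,0,-1]
  ],
  "force": 30
}}

```text
time_s: 4.1
ee_pos: [0.5208, 0.2377, 0.0771]
eef_rot: [-3.141, 0.001, 1.367]
force: [2.3, 0.2, -0.7]
grip_width: 0.0194
```

```bash
python3 go.py .521 .238 .078 1.367
```

```text
t 4.1 pos [0.5208 0.2377 0.0771] rot [-3.1410e+00  6.0000e-04  1.3666e+00] F [ 2.3  0.2 -0.7] w 0.0194
turn [-0.04  0.04 -0.03] shift [ 0.0003  0.0001 -0.0009]
```

Call:
{"fn": "send_rows", "kwargs": {
  "series": [
    [0,0,0,0,0,-0.01,-1],
    [0,0,0,0,0,-0.03,-1],
    [0,0,0,0,0,-0.05,-1],
    [0,0,0,0,0,-0.08,-1],
    [0,0,0,0,0,-0.11,-1],
    [0,0,0,0,0,-0.14,-1],
    [0,0,0,0,0,-0.16,-1],
    [0,0,0,0,0,-0.16,-1]
  ]
}}

```text
time_s: 4.9
ee_pos: [0.5213, 0.2382, 0.2397]
eef_rot: [3.139, -0.002, 1.367]
force: [-0.1, 0.6, -0.9]
grip_width: 0.0198
```

```bash
python3 go.py .601 -.0867 .22 1.367
```

```text
t 4.9 pos [0.5213 0.2382 0.2397] rot [ 3.1394e+00 -1.5000e-03  1.3667e+00] F [-0.1  0.6 -0.9] w 0.0198
turn [ 0.13 -0.09 -0.02] shift [-0.302   0.1438  0.0196]
```

Call:
{"fn": "send_rows", "kwargs": {
  "series": [
    [0,0,0,-0.02,0.01,0,-1],
    [0,0,0,-0.06,0.03,0.004,-1],
    [0,0,0,-0.1,0.05,0.008,-1],
    [0,0,0,-0.142,0.07,0.012,-1],
    [0,0,0,-0.184,0.09,0.016,-1],
    [0,0,0,-0.226,0.11,0.02,-1],
    [0,0,0,-0.265,0.127,0.02,-1],
    [0,0,0,-0.29,0.138,0.02,-1]
  ]
}}

```text
time_s: 5.7
ee_pos: [0.5966, -0.0768, 0.2151]
eef_rot: [-3.138, 0.001, 1.365]
force: [-0.6, -0.1, -0.6]
grip_width: 0.0197
```

Call:
{"fn": "send_rows", "kwargs": {
  "series": [
    [0,0,0,-0.01,0.004,0.005,-1],
    [0,0,0,-0.012,0.0055,0.015,-1],
    [0,0,0,-0.012,0.0055,0.03,-1],
    [0,0,0,-0.012,0.0055,0.045,-1],
    [0,0,0,-0.012,0.0055,0.055,-1],
    [0,0,0,-0.012,0.0055,0.06,-1],
    [0,0,0,-0.012,0.0055,0.06,-1],
    [0,0,0,-0.012,0.0055,0.06,-1]
  ]
}}

```text
time_s: 6.5
ee_pos: [0.6002, -0.0868, 0.1576]
eef_rot: [-3.141, 0.001, 1.367]
force: [-0.4, -0.2, -0.4]
grip_width: 0.0196
```

```bash
python3 look.py f1 285 170 250 210 130 120 3; python3 go.py .601 -.0867 .15 1.367
```

```text
t 6.6 pos [ 0.6002 -0.087   0.1578] rot [-3.1415e+00  9.0000e-04  1.3666e+00] F [ 0.2 -0.1 -0.5] w 0.0194
turn [-0.01  0.05 -0.02] shift [0.0005 0.0007 0.0078]
```

View pics/f1.png

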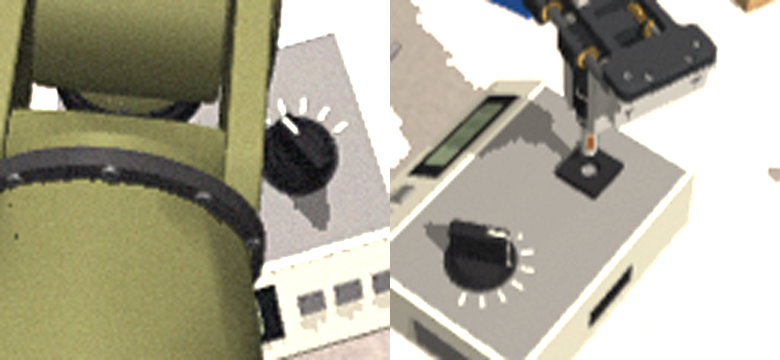

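```bash
python3 - <<'E'
from h import *
import cv2
S=pickle.load(open("scenef1.pkl","rb"))
x,y,w,h,s=295,235,50,45,14
im=cv2.convertScaleAbs(cv2.resize(S["pixels"][y:y+h,x:x+w,::-1],None,fx=s,fy=s,interpolation=cv2.INTER_CUBIC),alpha=2,beta=10)
def c(X): return ((proj(S,X)[0]-[x,y]+.5)*s-.5).round(1)
b=np.array([.6002,-.087,.1578])
print("foot",c(b-[0,0,.0621]),"shoulder",c(b-[0,0,.0221]),"well",c([.601,-.0867,.078]), "per mm x",c(b+[.001,0,0])-c(b),"y",c(b+[0,.001,0])-c(b))
cv2.imwrite("pics/f2.png",im)
E
```

```text
foot [288.5 354.3] shoulder [293.6 198.6] well [291.1 422. ] per mm x [4.6 4. ] y [ 5.  -3.5]
```

View pics/f2.png

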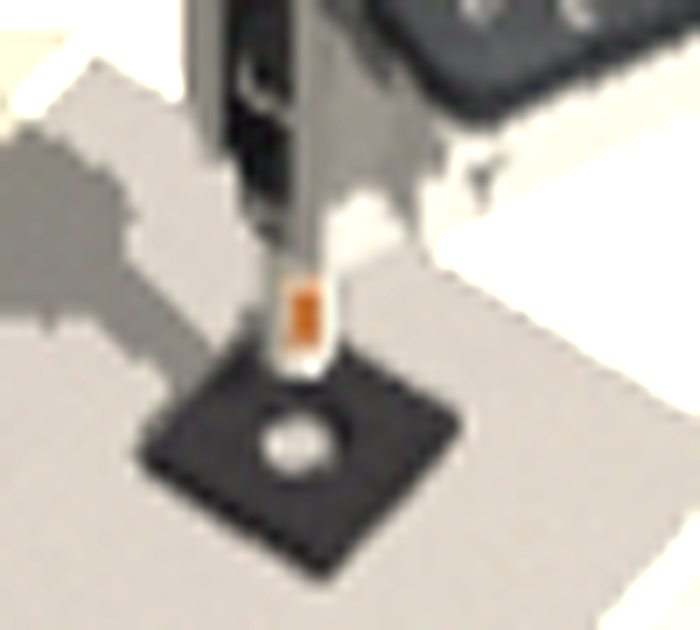

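```bash
python3 - <<'E'
from h import *
import cv2
S=pickle.load(open("scene0.pkl","rb"))
x,y,w,h,s=298,247,40,40,14
g=cv2.convertScaleAbs(cv2.resize(S["pixels"][y:y+h,x:x+w,::-1],None,fx=s,fy=s,interpolation=cv2.INTER_CUBIC),alpha=2,beta=10)
def c(X): return ((proj(S,X)-[x,y]+.5)*s-.5)
im=g.copy(); im=cv2.convertScaleAbs(g,alpha=1.5)
p=[.6023,-.0864,.1804]
sq=np.array([[a,b,0] for a,b in((-1,-1),(-1,1),(1,1),(1,-1))])*.018
for z,col in((.07,(0,255,0)),(.078,(0,0,255))):
    cv2.polylines(im,[c(sq@Rz(p[2]).T+[p[0],p[1],z]).astype(int)],True,col,1)
t=np.linspace(0,6.28,40)
for r,z,col in((.0068,.0765,(255,0,0)),(.0083,.078,(255,0,255))):
    cv2.polylines(im,[c(np.c_[r*np.cos(t)+p[0],r*np.sin(t)+p[1],0*t+z]).astype(int)],True,col,1)
cv2.imwrite("pics/f3.png",np.hstack([g,im])[:,:])
cv2.imwrite("pics/f3.png",cv2.resize(np.hstack([g,im]),(800,400)))
E
```

```text
(no output)
```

View pics/f3.png

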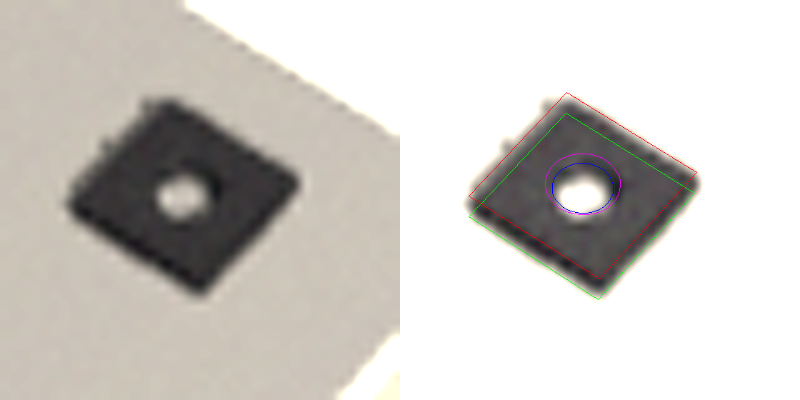

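Call:
{"fn": "send_rows", "kwargs": {
  "series": [
    [0,0,0,0,0,0.006,-1],
    [0,0,0,0,0,0.012,-1],
    [0,0,0,0,0,0.015,-1],
    [0,0,0,0,0,0.018,-1],
    [0,0,0,0,0,0.021,-1],
    [0,0,0,0,0,0.024,-1],
    [0,0,0,0,0,0.024,-1]
  ]
}}

```text
time_s: 7.3
ee_pos: [0.6006, -0.0872, 0.1331]
eef_rot: [3.141, 0.001, 1.367]
force: [7.9, -1.1, -3.0]
grip_width: 0.0193
```

```bash
python3 go.py .601 -.0867 .1 1.367
```

```text
t 7.3 pos [ 0.6006 -0.0872  0.1331] rot [3.1406e+00 8.0000e-04 1.3665e+00] F [ 7.9 -1.1 -3. ] w 0.0193
turn [ 0.06  0.04 -0.03] shift [0.0006 0.0002 0.0331]
```

Call:
{"fn": "send_rows", "kwargs": {
  "series": [
    [0,0,0,0,0.0007,0,-1],
    [0,0,0,0,0.0007,0.004,-1],
    [0,0,0,0,0.0007,0.008,-1],
    [0,0,0,0,0.0007,0.012,-1],
    [0,0,0,0,0.0007,0.012,-1]
  ]
}}

```text
time_s: 7.8
ee_pos: [0.6009, -0.0872, 0.1205]
eef_rot: [-3.141, 0.001, 1.367]
force: [8.2, -1.1, -4.1]
grip_width: 0.0198
```

```bash
python3 go.py .601 -.0867 .1 1.367
```

```text
t 7.8 pos [ 0.6009 -0.0872  0.1205] rot [-3.1413e+00  8.0000e-04  1.3665e+00] F [ 8.2 -1.1 -4.1] w 0.0198
turn [-0.02  0.05 -0.03] shift [ 0.0006 -0.      0.0205]
```

Call:
{"fn": "send_rows", "kwargs": {
  "series": [
    [0,0,0,0.0002,0.001,0,-1],
    [0,0,0,0.0002,0.001,0,-1],
    [0,0,0,0.0002,0.001,0,-1]
  ]
}}

```text
time_s: 8.1
ee_pos: [0.6013, -0.0872, 0.1206]
eef_rot: [-3.139, 0.001, 1.367]
force: [1.7, -1.1, -1.5]
grip_width: 0.0196
```

```bash
python3 go.py .601 -.0867 .1 1.367
```

```text
t 8.1 pos [ 0.6013 -0.0872  0.1206] rot [-3.1393e+00  9.0000e-04  1.3665e+00] F [ 1.7 -1.1 -1.5] w 0.0196
turn [-0.13  0.05 -0.03] shift [ 0.0004 -0.0003  0.0206]
```

Side load is gone; continuing down to just above home.

Call:
{"fn": "send_rows", "kwargs": {
  "series": [
    [0,0,0,0,0.0002,0.005,-1],
    [0,0,0,0,0.0002,0.01,-1],
    [0,0,0,0,0.0002,0.014,-1],
    [0,0,0,0,0.0002,0.017,-1],
    [0,0,0,0,0.0002,0.0185,-1],
    [0,0,0,0,0.0002,0.0195,-1],
    [0,0,0,0,0.0002,0.02,-1],
    [0,0,0,0,0.0002,0.02,-1]
  ]
}}

```text
time_s: 8.9
ee_pos: [0.6018, -0.0872, 0.1012]
eef_rot: [-3.14, 0.001, 1.367]
force: [0.2, -1.4, -0.0]
grip_width: 0.0192
```

```bash
python3 go.py .601 -.0867 .1 1.367
```

```text
t 8.9 pos [ 0.6018 -0.0872  0.1012] rot [-3.1404e+00  9.0000e-04  1.3666e+00] F [ 0.2 -1.4 -0. ] w 0.0192
turn [-0.07  0.05 -0.02] shift [ 0.0004 -0.0009  0.0012]
```

Call:
{"fn": "send_rows", "kwargs": {
  "series": [
    [0,0,0,0,0,0.0008,-1],
    [0,0,0,0,0,0.0016,-1],
    [0,0,0,0,0,0.0022,-1],
    [0,0,0,0,0,0.0022,-1]
  ]
}}

```text
time_s: 9.3
ee_pos: [0.6019, -0.0873, 0.1001]
eef_rot: [-3.141, 0.001, 1.367]
force: [-4.9, 1.4, 10.4]
grip_width: 0.019
```

```bash
python3 go.py .601 -.0867 .1 1.367;  python3 look.py g1 285 170 250 210 130 120 3
```

```text
t 9.3 pos [ 0.6019 -0.0873  0.1001] rot [-3.1411e+00  9.0000e-04  1.3667e+00] F [-4.9  1.4 10.4] w 0.019
turn [-0.03  0.05 -0.02] shift [ 0.0004 -0.001   0.0001]
```

View pics/g1.png

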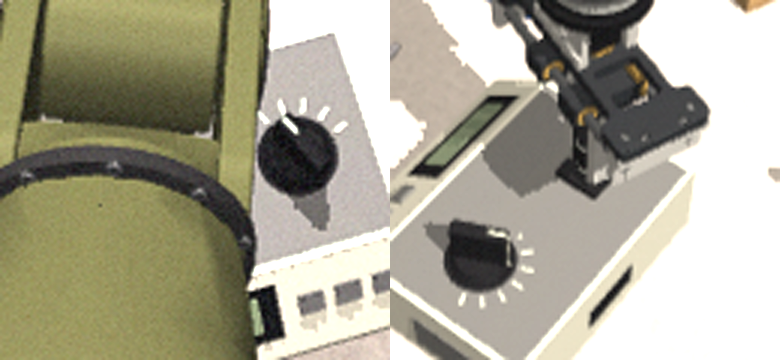

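Call:
{"fn": "send_rows", "kwargs": {
  "series": [
    [0,0,0,0,-0.0004,-0.001,-1],
    [0,0,0,0,-0.0004,-0.001,-0.3],
    [0,0,0,0,-0.0004,-0.001,0],
    [0,0,0,0,-0.0004,-0.001,0],
    [0,0,0,0,-0.0004,-0.001,0],
    [0,0,0,0,-0.0004,-0.001,0]
  ]
}}

```text
time_s: 10.0
ee_pos: [0.6014, -0.0872, 0.0998]
eef_rot: [-3.14, 0.001, 1.367]
force: [-0.7, -0.2, -0.1]
grip_width: 0.0471
```

Call:
{"fn": "send_rows", "kwargs": {
  "series": [
    [0,0,0,0,0,-0.01,0],
    [0,0,0,0,0,-0.03,0],
    [0,0,0,0,0,-0.06,0],
    [0,0,0,0,0,-0.09,0],
    [0,0,0,0,0,-0.11,0],
    [0,0,0,0,0,-0.12,0],
    [0,0,0,0,0,-0.12,0]
  ]
}}

```text
time_s: 10.7
ee_pos: [0.6019, -0.0871, 0.2213]
eef_rot: [3.141, 0.001, 1.367]
force: [0.2, 0.6, -0.3]
grip_width: 0.0469
```

```bash
python3 look.py g2 285 170 250 210 130 120 3;python3 go.py .603 -.195 .16 .604
```

```text
t 10.8 pos [ 0.6013 -0.087   0.219 ] rot [-3.1392e+00  9.0000e-04  1.3665e+00] F [-0.9  0.3 -0.6] w 0.0467
turn [-0.11  0.1  43.69] shift [-0.1053  0.0237  0.059 ]
```

View pics/g2.png

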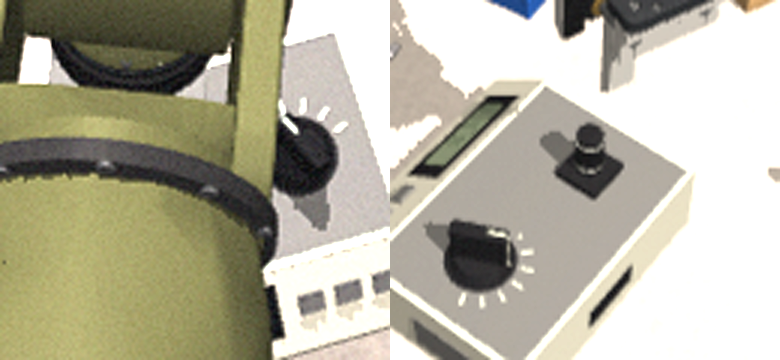

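```bash
python3 go.py .607 -.195 .17 .602
```

```text
t 10.8 pos [ 0.6013 -0.087   0.219 ] rot [-3.1392e+00  9.0000e-04  1.3665e+00] F [-0.9  0.3 -0.6] w 0.0467
turn [-0.11  0.1  43.81] shift [-0.1045  0.0276  0.049 ]
```

Call:
{"fn": "send_rows", "kwargs": {
  "series": [
    [0,0,6,-0.015,0.004,0,0],
    [0,0,12,-0.035,0.01,0,0],
    [0,0,19,-0.055,0.015,0,0],
    [0,0,26,-0.075,0.02,0,0],
    [0,0,33,-0.09,0.024,0.01,0],
    [0,0,40,-0.1045,0.0276,0.03,0],
    [0,0,43.8,-0.1045,0.0276,0.045,0],
    [0,0,43.8,-0.1045,0.0276,0.049,0]
  ]
}}

```text
time_s: 11.6
ee_pos: [0.6062, -0.195, 0.1676]
eef_rot: [-3.137, 0.004, 0.6]
force: [-0.4, 0.3, 0.4]
grip_width: 0.0468
```

```bash
python3 look.py k1 285 170 220 190 130 120 3;python3 go.py .607 -.195 .101 .602
python3 - <<'E'
from h import *
import cv2
S=pickle.load(open("scenek1.pkl","rb"))
x,y,w,h,s=258,272,50,45,14
im=cv2.convertScaleAbs(cv2.resize(S["pixels"][y:y+h,x:x+w,::-1],None,fx=s,fy=s,interpolation=cv2.INTER_CUBIC),alpha=2,beta=10)
t=np.linspace(0,6.28,60); k=np.array([.607,-.195])
c=lambda X:((proj(S,X)-[x,y]+.5)*s-.5)
for z in(.07,.078): cv2.polylines(im,[c(np.c_[k[0]+.0225*np.cos(t),k[1]+.0225*np.sin(t),0*t+z]).astype(int)],True,(0,0,255),1)
a=.602;B=np.array([[i*.0205,j*.006,.11] for i,j in((1,1),(1,-1),(-1,-1),(-1,1))])@Rz(a).T+[k[0],k[1],0]
cv2.polylines(im,[c(B).astype(int)],True,(0,255,0),1)
cv2.imwrite("pics/k2.png",im)
E
```

```text
t 11.7 pos [ 0.6069 -0.1947  0.1698] rot [-3.1394e+00  2.7000e-03  6.0450e-01] F [0.4 0.9 0.1] w 0.0468
turn [-0.12  0.16  0.14] shift [0.0001 0.0004 0.0688]
```

View pics/k1.png

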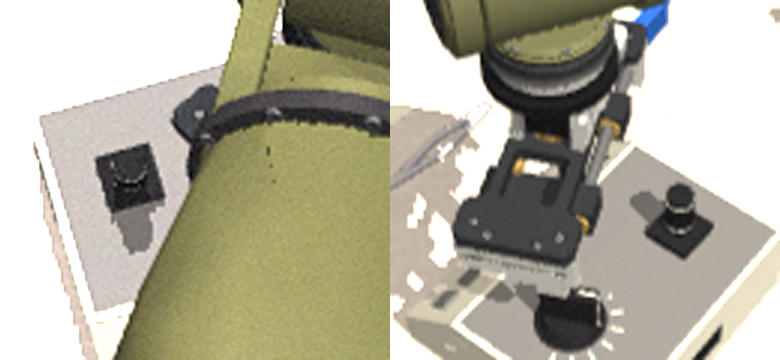

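View pics/k2.png

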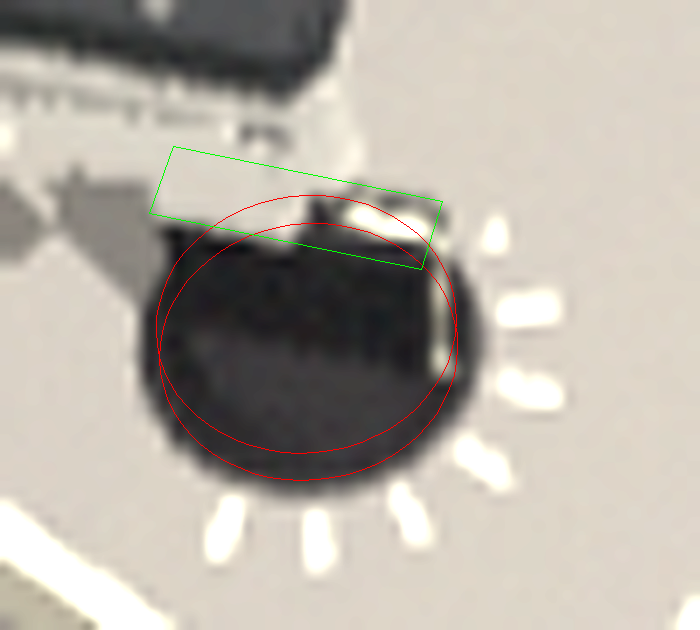

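Call:
{"fn": "send_rows", "kwargs": {
  "series": [
    [0,0,0,0,0,0.01,0],
    [0,0,0,0,0,0.025,0],
    [0,0,0,0,0,0.045,0],
    [0,0,0,0,0,0.06,0],
    [0,0,0,0,0,0.068,0],
    [0,0,0,0,0,0.068,0],
    [0,0,0,0,0,0.068,0]
  ]
}}

```text
time_s: 12.4
ee_pos: [0.6075, -0.1952, 0.1035]
eef_rot: [3.141, 0.001, 0.602]
force: [0.5, 0.1, -0.4]
grip_width: 0.0471
```

```bash
python3 go.py .607 -.195 .101 .602;  python3 look.py k3 285 170 220 190 130 120 3
```

```text
t 12.4 pos [ 0.6075 -0.1952  0.1035] rot [3.1413e+00 1.1000e-03 6.0230e-01] F [ 0.5  0.1 -0.4] w 0.0471
turn [0.02 0.06 0.02] shift [-0.0003 -0.0004  0.0025]
```

View pics/k3.png

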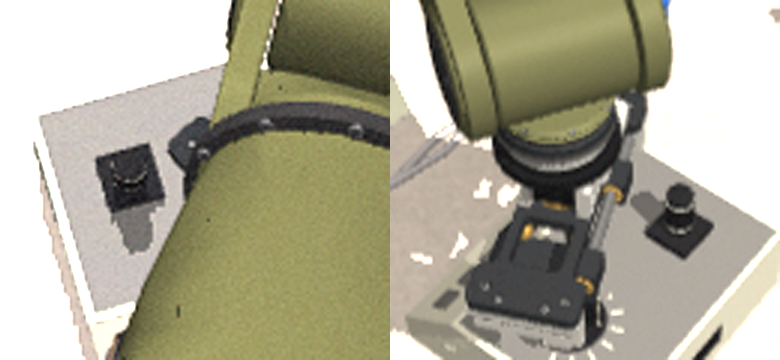

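Fingers straddle the bar, with no contact force. Lowering 2 mm and closing.

Call:
{"fn": "send_rows", "kwargs": {
  "series": [
    [0,0,0,0,0,0.002,0],
    [0,0,0,0,0,0.002,-1],
    [0,0,0,0,0,0.002,-1],
    [0,0,0,0,0,0.002,-1],
    [0,0,0,0,0,0.002,-1],
    [0,0,0,0,0,0.002,-1],
    [0,0,0,0,0,0.002,-1],
    [0,0,0,0,0,0.002,-1]
  ],
  "force": 40
}}

```text
time_s: 13.3
ee_pos: [0.607, -0.1948, 0.101]
eef_rot: [-3.141, 0.002, 0.602]
force: [-3.1, 2.8, 2.6]
grip_width: 0.0118
```

```bash
python3 go.py .607 -.195 .101 .602; python3 -c "
from station import ctrl;o=ctrl.get_obs();print(o['moment'].round(3))"
```

```text
t 13.3 pos [ 0.607  -0.1948  0.101 ] rot [-3.1405e+00  1.7000e-03  6.0220e-01] F [-3.1  2.8  2.6] w 0.0118
turn [-0.06  0.1   0.01] shift [-0.0002  0.0002  0.    ]
[ 0.607  0.66  -0.018]
```

Call:
{"fn": "send_rows", "kwargs": {
  "series": [
    [0,0,3,0,-0.0003,0,-1],
    [0,0,6.5,0,-0.0003,0,-1],
    [0,0,10,0,-0.0003,0,-1],
    [0,0,13.5,0,-0.0003,0,-1],
    [0,0,17,0,-0.0003,0,-1],
    [0,0,20.5,0,-0.0003,0,-1],
    [0,0,24,0,-0.0003,0,-1],
    [0,0,24,0,-0.0003,0,-1]
  ]
}}

```text
time_s: 14.1
ee_pos: [0.6072, -0.1952, 0.101]
eef_rot: [3.141, 0.001, 0.182]
force: [-0.4, -1.4, 0.3]
grip_width: 0.0121
```

Call:
{"fn": "send_rows", "kwargs": {
  "series": [
    [0,0,0,0,0,0,-1],
    [0,0,0,0,0,0,-1]
  ]
}}

```text
time_s: 14.3
ee_pos: [0.6072, -0.1952, 0.101]
eef_rot: [3.141, 0.001, 0.185]
force: [0.0, -2.5, -0.2]
grip_width: 0.0121
```

```bash
python3 go.py .607 -.195 .101 .183; python3 -c "
from station import ctrl;o=ctrl.get_obs();print(o['moment'].round(3))"; python3 look.py k4 285 170 220 190 130 120 3;python3 - <<'E'
import cv2,pickle
S=pickle.load(open("scenek4.pkl","rb"));x,y,w,h,s=250,265,60,50,12
cv2.imwrite("pics/k5.png",cv2.convertScaleAbs(cv2.resize(S["pixels"][y:y+h,x:x+w,::-1],None,fx=s,fy=s,interpolation=cv2.INTER_CUBIC),alpha=2,beta=10))
E
```

```text
t 14.3 pos [ 0.6072 -0.1952  0.101 ] rot [3.1406e+00 1.2000e-03 1.8460e-01] F [ 0.  -2.5 -0.2] w 0.0121
turn [0.06 0.07 0.09] shift [-0.0001 -0.0002  0.    ]
[-0.527 -0.137  0.004]
```

View pics/k4.png

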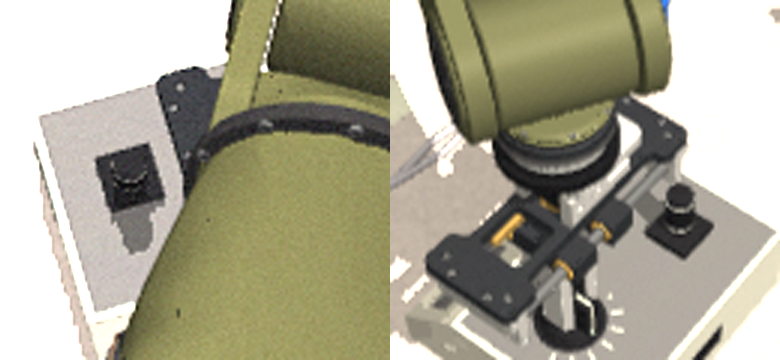

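View pics/k5.png

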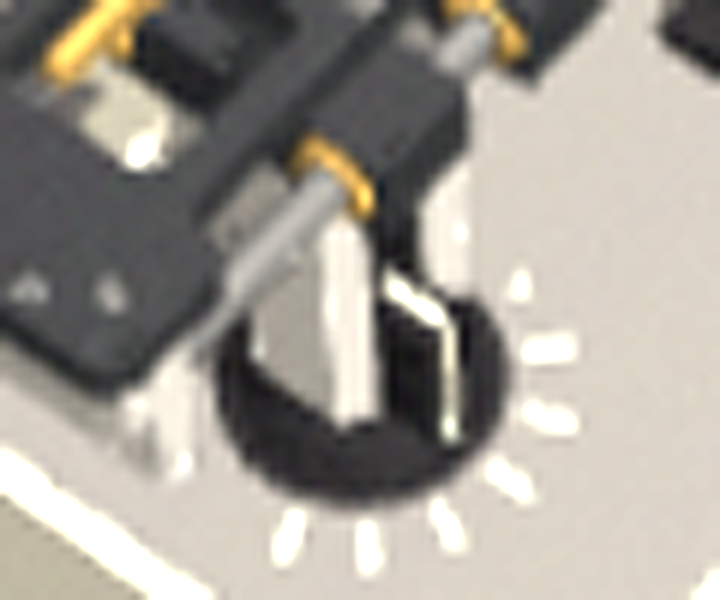

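```bash
python3 -c "
from station import ctrl;print(ctrl.hand_in())"; python3 go.py
```

```text
the job is handed in; nothing more can be done
None
the job is handed in; nothing more can be done
```

The check standard is home in the sample well and released. The selector is on the third click, with the knob still gripped, and I handed the job in at about 14 s. Hand-in reports no verdict, so what follows comes from my own last checks.

- **Standard:** I lowered it by hand until the cap touched the collar at the expected height (TCP z 0.1001 m, about 10 N upward). On the way down there was a side load of about 8 N in the bore, which I removed by shifting the tool about 1.5 mm in x. Pictures after letting go show it upright, flush on the collar and untouched.
- **Selector:** It started at the second click. I gripped the bar at 40 N and turned it 24° clockwise. The scene camera shows the white line pointing at the fourth tick, which is the third click. The measured yaw was 0.185 rad against an expected 0.183, with almost no turning moment and a grip width of 12.1 mm.
- **Disagreements:** The two cameras differed by about 2–3 mm. I settled the well position by comparing the stem with the well in the scene picture and then by force. The top camera could not see the knob or well while the arm was over them, so the knob check rests on the scene camera and the arm's own readings.
- **Bystanders:** I felt no unexpected contact on any move, but I did not measure their positions again at the end.

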